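Index the dividing head to the third stop and hold it

ROBOT

A 6-joint arm with a two-finger parallel gripper is mounted at the origin on a cart in front of the work surface, level with it; the furniture and walls round the work are solid. World frame = base frame: x ahead of the robot, y to its left, z up, the work surface at z = 0. Lengths are in mm, angles in rad, forces in N, time in s.
With the tool pointing down it reaches from about 225 to 725 mm from the base axis. Payload 3.1 kg.
Tool frame: the origin (TCP) lies midway between the tips of the shut fingers; the grasp point (between the pads) lies 19 mm behind it; z points along the fingers, y is the line along which they close (so a half turn about z gives the same grasp; the last joint's range is limited). The gripper opens to 85 mm and grips with 20 to 120 N. Pads are 22 mm wide; open, the fingers measure 114 mm over their backs; the gripper's body (76 mm by 85 mm) begins 54 mm behind the grasp point. The pads swing forward as they close: fully open they stand 13 mm farther back than shut.
Start: joints at [1.135, 0.048, 0.099, 1.622, 0, 1.443], TCP at [159.063, 500.316, 231.312] pointing down, gripper open.
Joint ranges: [-2.91, 2.91], [-0.99, 1.94], [-1.21, 1.42], [-2.12, 2.29], [-1.49, 1.47], [-3.14, 3.14]. Speed limits (rad/s): [2.79, 2.79, 3.14, 3.14, 3.14, 3.14].

INTERFACE

Orientations are given as a rotation vector (axis times angle).
In Python, from bench import robot gives the robot as it stands.
- The arm moves only by the shell command python3 -m handwheel 'ROWS' [OPENING] [FORCE]. ROWS is a JSON object of lists of equal length, an entry for each row: "dp": the shift along the tool's x, y, z as a fraction of full scale, a list of three; "spin": the turn about the tool's z as a fraction of full scale. In form: {"dp": [[tx, ty, tz], ...], "spin": [spin, ...]}. A call has 1 to 8 rows; each row is the pose to reach, as a shift and turn from the pose commanded when the call began, along the tool's axes at that moment, turning the shorter way round; what a row does not reach only later rows make up. Full scale, the value 1, is 15 cm for a shift and pi rad for a turn. A row lasts 1/8 s, in which the tool goes at most 62.5 mm and 10.7 degrees, less where a joint would pass 70% of its speed; a pose out of reach is approached as far as the arm can. A call with a number of a shift or a turn outside -1 to 1 is refused whole. A call with a gripper value outside its range is refused whole. OPENING is the gripper command: -1 is fully open, 1 is shut, values between are in proportion, set as the call begins (- or left out, the last holds). The fingers move at their own pace and stop on an object; FORCE is the grip in N (left out, the last holds). Time passes only in rows, so rows that repeat a pose let the fingers close. It gives the time, the measured TCP pose, the force, the opening and the grip force at its end, in the units of the state.
- robot.observe(): the state, without advancing time (a new reading comes with each control period).
- robot.camera(name): name is "scene" or "top"; returns the picture (420x560x3 uint8, red, green, blue); there is no depth.
- robot.camera_info(name): a dict with "camera_matrix" (3x3 intrinsics, pixels), "k1" (the pictures are not rectified: a ray, as slopes to the right and down, at radius r is drawn at 1 + k1 r^2 times it, then the intrinsics apply), "world_to_cam" (4x4, takes a point from world to camera coordinates). Camera axes: x right, y down, z forward; pixel columns grow to the right and rows downward; lengths in mm; the calibration is good to about 2 mm. A picture is of the moment at which its call begins. camera_info takes no time and is no camera call.
- robot.finish_job(): hands the job in; it is judged then, once.
The state is a dict: "clock": time; "q": joint angles; "dq": joint speeds; "tau": joint torques, N m; "ee_pos": TCP position; "ee_rot": TCP orientation; "force": force on the tool from outside, world axes, zero at the start; "ft_torque": the same for the moment, N m; "finger_gap": finger opening in mm; "grip_force": force on a finger pad.
Only numpy, scipy, OpenCV 4.12 (cv2) and the standard library are available. Lean on these libraries where they do the work, as an engineer would, in place of code of your own. Each camera call takes 0.05 s, during which the arm holds its last target. There are 200 camera calls.

TASK

The small dividing head on the bench is locked at its home stop. Swing the red-ended cam lever all the way over to draw the locking bolt out of the toothed plate, then grip the black knob, turn it three clicks clockwise (seen from above) to the third stop, and finish still holding the knob there with the lock left open: a spring winds the plate back home if you let go, and I will throw the lock myself. Leave the other things on the bench where they are.

Things in the scene. Friction and masses are not known exactly. Their poses are not given: they have to be found in the camera images.
- index_head: The dividing head, bolted down: dark steel base 145 x 245 x 14 mm with a green gear case. Its place and yaw (within 0.3 rad) differ from run to run. Origin on the bench surface; its axes at yaw 0: x away from the robot, y left, z up. The base spans x = -55 to 90 mm, y = -105 to 140 mm. Knob and toothed plate turn about the upright line x = 0, y = 20 mm.
- work_axis (a point): Top of the brass bush in the work spindle, 86 mm above the bench, at x = 0, y = -75 mm of the dividing head, 95 mm right of the knob's axis. The spindle is geared to the knob and turns with it. Behind it, at x = 62 mm, stands a scriber post 92 mm high. A brass click roller in a green bracket, 50 mm high, presses on the plate from the back left.
- knob: The black ribbed index knob, round, 40 mm diameter, above the toothed plate. Origin on its axis at gripping height, 77 mm above the bench; grip it anywhere from 62 to 89 mm (its top, with a white line). The steel plate beneath is 100 mm across, its top 53 mm above the bench: keep fingertips above that. Above 53 mm nothing stands nearer than 70 mm to its axis.
- index_plate (a joint): Turn of toothed plate and knob, rad: 0 at home, growing clockwise seen from above, to 2.2. A click every 0.349 rad (20 degrees), where the roller drops between two of 18 teeth: stops at 0.349, 0.698, 1.047 (third). Turning takes 0.05 to 0.3 N m: a return spring of about 0.16 N m plus the clicks; let go, it runs back home. It does not turn while the bolt is in.
- lock_lever (a joint): Swing of the cam lever, rad: 0 locked, growing clockwise seen from above to 1.4 at its stop, fully open. It draws the locking bolt out of the plate, which is free from about 0.7 on. Turning it takes less than 3 N at the ball, and it stays where it is left. It may start up to 0.12 rad off the locked end.
- lever_pivot (a point): Point on the lever's upright pivot axis, 62 mm above the bench, at x = 0, y = 112 mm of the dividing head. The green block under it is 44 mm wide; more than 30 mm out from the pivot there is nothing under the lever but the 14 mm high base.
- lever_ball (a point): Centre of the 18 mm red ball at the lever's end, 85 mm from the pivot axis, 64 mm above the bench. The lever is a level rod 9 mm thick, its axis 60 to 64 mm above the bench. Locked, it points from the pivot to the robot (-x of the head, 5 degrees towards -y); open, to the left (+y, 15 degrees towards -x). Push it on the side that faces the knob.
- screwdriver: Red-handled screwdriver, 183 mm long, lying on the bench on the right: leave it.
- marker: Red and white marker pen, 123 mm long, lying on the bench on the right: leave it.
- crepe_stick: Tan abrasive-cleaning stick, 141 mm long, near the front edge on the right: leave it.
- bush_grey: Flat grey flanged bush, 35 mm diameter, 12 mm high, standing on the black mat on the left: leave it.
- bush_small: Small grey flanged bush, 24 mm diameter, 18 mm high, standing on the black mat on the left: leave it.
- pen: White pen with red ends, 145 mm long, lying near the front edge of the bench, left of the middle: leave it.

How it is judged:
By the outcome, as a careful person would: the job done as asked, in the order asked, and still so for the second after the job is handed in, while the arm keeps its last pose, push and grip.
It also fails if it takes over 48 s, if anything falls off the work surface, if the arm or the gripper's body presses on something with over 40 N, if the wrist force passes 120 N, or if a joint passes its speed limit or range.

## Working session

There is one attempt and no reset: what is moved stays moved. The work goes in short steps, Python scripts to look and compute and a shell command to move; the robot and the scene stay as the last step left them, time stands still between calls to the robot, and variables do not carry over. Pictures are saved under pics/ and viewed, at most 10 in all, crops included, and the job is handed in when it is done.

```bash
mkdir -p pics; python3 - <<'E'
from bench import robot
import cv2,numpy as np
for n in("scene","top"):
    cv2.imwrite(f"pics/{n}0.png",robot.camera(n)[:,:,::-1]); i=robot.camera_info(n)
    print(n,np.round(i["camera_matrix"],1).tolist(),i["k1"],np.round(i["world_to_cam"],3).tolist())
o=robot.observe();print(o)
E
```

```text
scene [[415.6, 0.0, 274.4], [0.0, 415.6, 207.8], [0.0, 0.0, 1.0]] -0.06897357834746841 [[0.505, -0.863, -0.009, -233.508], [-0.61, -0.349, -0.711, 399.909], [0.611, 0.365, -0.703, 620.988], [0.0, 0.0, 0.0, 1.0]]
top [[411.1, 0.0, 280.5], [0.0, 411.1, 216.7], [0.0, 0.0, 1.0]] -0.10086265776057929 [[-0.006, -1.0, 0.002, 73.014], [-0.992, 0.006, -0.122, 553.934], [0.122, -0.003, -0.993, 1186.194], [0.0, 0.0, 0.0, 1.0]]
{'clock': 0.1, 'q': array([1.13521883e+00, 4.86799895e-02, 9.77202290e-02, 1.62202023e+00,
       2.61182866e-05, 1.44298776e+00]), 'dq': array([-0.00031923, -0.00155588,  0.00441003, -0.00194756,  0.00113941,
       -0.000355  ]), 'tau': array([ 2.91319004e-03, -3.39851403e+01,  3.20934927e+01,  1.58200983e-02,
       -1.06330724e-04,  4.90074285e-06]), 'ee_pos': array([158.80534364, 499.80648823, 230.21533245]), 'ee_rot': array([-0.48143943, -3.10384253,  0.00328284]), 'force': array([-0.45778464, -0.33336379,  1.14323387]), 'ft_torque': array([-0.01092399,  0.0235489 ,  0.00587265]), 'grip_force': 0.0, 'finger_gap': 85.18199873379835}
```

View pics/scene0.png

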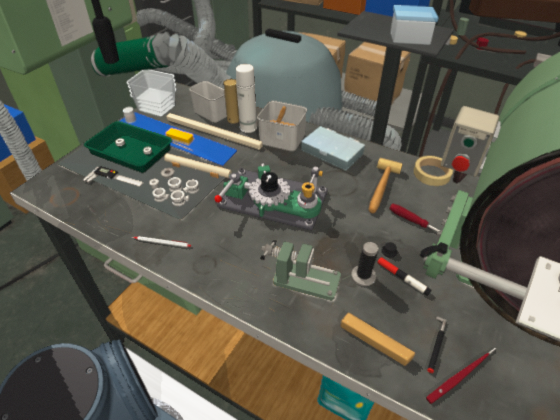

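View pics/top0.png

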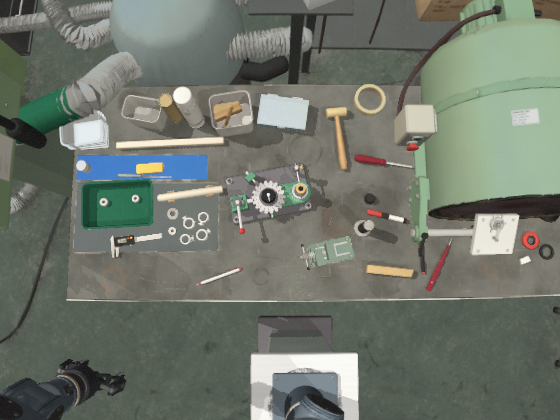

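The scene view shows the red ball near (218,198), the knob near (268,180) and the brass bush near (308,187). In the top view these are at about (242,231), (268,196) and (299,190). Next I'll enlarge both.

```bash
python3 - <<'E'
import cv2,numpy as np
a=cv2.imread("pics/scene0.png")[150:240,200:340];b=cv2.imread("pics/top0.png")[155:255,210:330]
a=cv2.resize(a,None,fx=5,fy=5,interpolation=2)[:, :700]
b=cv2.resize(b,None,fx=6,fy=6,interpolation=2)[:, :720]
cv2.imwrite("pics/sc.png",a);cv2.imwrite("pics/tc.png",b)
E
```

```text
(no output)
```

View pics/sc.png

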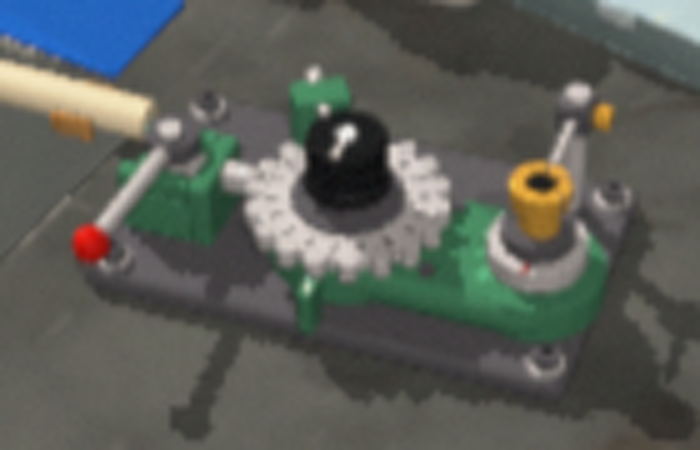

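View pics/tc.png

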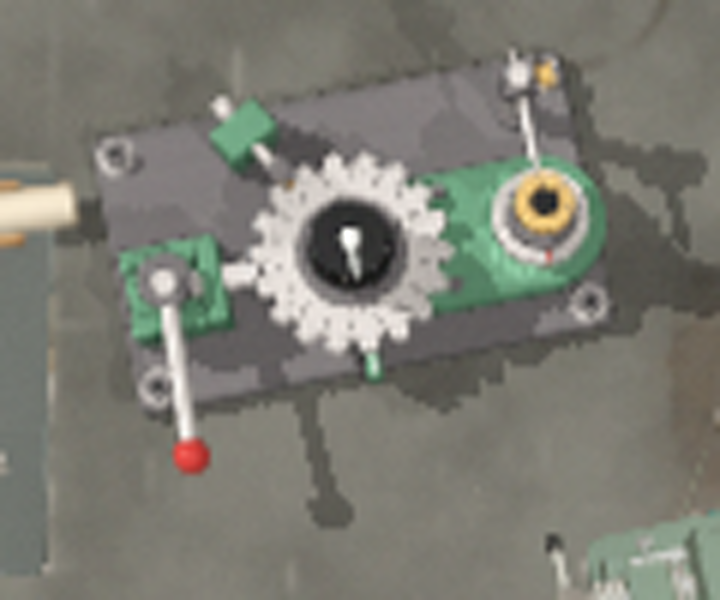

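The crops show these points, as scene-crop px / top-crop px:
- ball (91,243) / (191,455)
- pivot cap (172,128) / (163,281)
- knob top (347,137) / (350,245)
- bush top (541,182) / (545,202)

The dowel end lies just left of the lever block, low on the bench.

```bash
cat > h.py <<'E'
from bench import robot
import cv2,numpy as np
I={n:robot.camera_info(n) for n in("scene","top")}
def norm(n,p):
    i=I[n];K=np.array(i["camera_matrix"]);d=np.array([i["k1"],0,0,0,0.])
    return cv2.undistortPoints(np.array([[p]],float),K,d)[0,0]
def tri(ps,pt):
    A=[]
    for n,p in(("scene",ps),("top",pt)):
        x,y=norm(n,p);P=np.array(I[n]["world_to_cam"])[:3]; A+=[x*P[2]-P[0],y*P[2]-P[1]]
    X=np.linalg.lstsq(np.array(A)[:,:3],-np.array(A)[:,3],rcond=None)[0]
    return X
def onz(n,p,z):
    W=np.array(I[n]["world_to_cam"]);R,t=W[:3,:3],W[:3,3];x,y=norm(n,p)
    d=R.T@[x,y,1];c=-R.T@t
    return c+d*(z-c[2])/d[2]
E
python3 - <<'E'
from h import *
S=lambda u,v:((u+.5)/5-.5+200,(v+.5)/5-.5+150)
T=lambda u,v:((u+.5)/6-.5+210,(v+.5)/6-.5+155)
for k,a,b,z in(("ball",S(91,243),T(191,455),64),("piv",S(172,128),T(163,281),70),("knobtop",S(347,137),T(350,245),89),("bush",S(541,182),T(545,202),86)):
    print(k,tri(a,b).round(1),onz("scene",a,z).round(1),onz("top",b,z).round(1))
E
```

```text
ball [512.6 181.7  64.1] [513.8 180.4  64. ] [511.4 183.   64. ]
piv [597.5 195.2  65.1] [594.5 189.8  70. ] [595.2 196.5  70. ]
knobtop [610.6 103.5  88.2] [611.6 101.   89. ] [608.9 105.6  89. ]
bush [630.8  11.1  85.5] [631.5   9.6  86. ] [629.8  12.5  86. ]
```

The heights agree with the text (64, 88 and 85.5 mm) and so does the 94.7 mm spacing. Head yaw is about 0.21, the knob axis about (610.5,103.5) and the lever pivot about (594,194). The lever starts about 0.12 rad clockwise of locked. I'll shut the fingers and travel above the gap between lever and knob.

```bash
cat >> h.py <<'E'
from scipy.spatial.transform import Rotation as Ro
def to(*pts):
    o=robot.observe();R=Ro.from_rotvec(o["ee_rot"]).as_matrix()
    for p in pts: print((R.T@(np.array(p)-o["ee_pos"])/150).round(3))
E
python3 -m handwheel '{"dp":[[-0.2,-0.09,0],[-0.5,-0.23,0],[-0.78,-0.365,0],[-0.78,-0.365,0]],"spin":[0,0,0,0]}' 1 40
python3 -m handwheel '{"dp":[[-0.3,-0.14,0],[-0.6,-0.28,0],[-0.78,-0.365,0]],"spin":[0,0,0]}'
python3 -m handwheel '{"dp":[[-0.3,-0.14,0],[-0.6,-0.28,0],[-0.78,-0.365,0]],"spin":[0,0,0]}'
python3 -c "
from h import *
to((538,150,150),(538,150,48))"
```

```text
clock: 0.6
ee_pos: [255.6, 410.8, 230.8]
ee_rot: [0.489, 3.103, -0.002]
force: [-0.5, 0.2, 0.1]
finger_gap: 12.4
grip_force: 0.0
clock: 0.98
ee_pos: [349.5, 324.4, 230.8]
ee_rot: [-0.482, -3.104, 0.0]
force: [-0.2, 0.7, 1.0]
finger_gap: 0.0
grip_force: 0.0
clock: 1.35
ee_pos: [444.7, 236.8, 230.7]
ee_rot: [-0.483, -3.103, 0.0]
force: [-0.0, 0.0, -0.5]
finger_gap: -0.2
grip_force: 0.0
[-0.769 -0.362  0.537]
[-0.769 -0.362  1.217]
```

```bash
python3 -m handwheel '{"dp":[[-0.3,-0.14,0.1],[-0.6,-0.28,0.3],[-0.77,-0.36,0.5],[-0.77,-0.36,0.7],[-0.77,-0.36,0.7]],"spin":[0,0,0,0,0]}'
python3 - <<'E'
from h import *
to((538,150,48))
a=robot.camera("scene")[110:230,180:340,::-1];b=robot.camera("top")[135:255,190:350,::-1]
im=np.vstack([cv2.resize(x,None,fx=2.5*1,fy=2.5,interpolation=2) for x in(a,b)])
cv2.imwrite("pics/a1.png",im)
E
```

```text
clock: 1.98
ee_pos: [534.7, 151.2, 122.4]
ee_rot: [-0.48, -3.097, 0.003]
force: [-1.2, 0.8, 0.2]
finger_gap: -0.2
grip_force: 0.0
[-0.027  0.001  0.496]
```

View pics/a1.png

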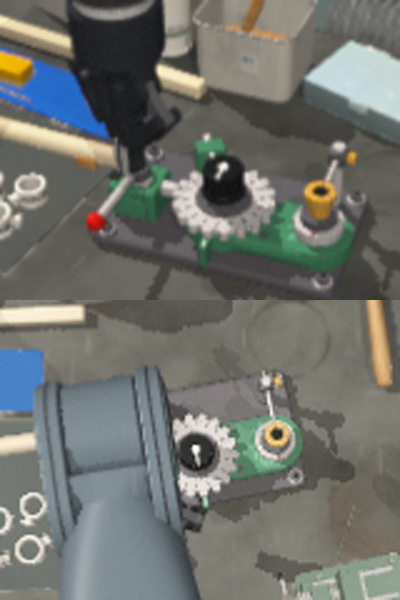

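The scene view has the shut fingertips above the gap beside the lever rod at crop (125,172). The top view of the lever is hidden by the arm. I'll descend and compute the sweep.

```bash
python3 -m handwheel '{"dp":[[-0.01,0,0.15],[-0.02,0,0.3],[-0.02,0,0.45],[-0.02,0,0.49],[-0.02,0,0.49]],"spin":[0,0,0,0,0]}'
python3 - <<'E'
from h import *
print("now");P=np.array([594,194])
W=[]
for t in np.radians([189,175,162,150,140,130,122,116]):
    u=np.array([np.cos(t),np.sin(t)]);n=np.array([u[1],-u[0]])
    W.append([*(P+64*u-20*n),48])
print(np.round(W).tolist());to(*W)
E
```

```text
clock: 2.7
ee_pos: [540.9, 150.7, 54.1]
ee_rot: [0.48, 3.103, 0.001]
force: [0.1, 0.8, -0.2]
finger_gap: -0.6
grip_force: 0.0
now
[[534.0, 164.0, 48.0], [529.0, 180.0, 48.0], [527.0, 195.0, 48.0], [529.0, 209.0, 48.0], [532.0, 220.0, 48.0], [538.0, 230.0, 48.0], [543.0, 238.0, 48.0], [548.0, 243.0, 48.0]]
[0.072 0.072 0.041]
[0.137 0.159 0.041]
[0.178 0.252 0.041]
[0.195 0.344 0.041]
[0.195 0.422 0.041]
[0.182 0.498 0.041]
[0.161 0.557 0.041]
[0.141 0.599 0.041]
```

```bash
python3 -m handwheel '{"dp":[[0.03,0.03,0.03],[0.07,0.07,0.03],[0.10,0.115,0.03],[0.137,0.16,0.03],[0.16,0.205,0.03],[0.178,0.25,0.03],[0.188,0.3,0.03],[0.195,0.345,0.03]],"spin":[0,0,0,0,0,0,0,0]}'
python3 - <<'E'
from h import *
to((532,220,48),(538,230,48),(543,238,48),(548,243,48))
E
```

```text
clock: 3.7
ee_pos: [527.9, 208.5, 48.0]
ee_rot: [-0.482, -3.104, 0.001]
force: [0.7, -3.1, 0.1]
finger_gap: 0.2
grip_force: 1.1
[-0.003  0.081  0.   ]
[-0.021  0.157  0.   ]
[-0.036  0.218  0.   ]
[-0.058  0.26  -0.   ]
```

Contact shows as −3 N. I'll sweep on gently.

```bash
python3 -m handwheel '{"dp":[[0,0.04,0],[-0.003,0.08,0],[-0.01,0.12,0],[-0.02,0.157,0],[-0.028,0.19,0],[-0.036,0.22,0],[-0.046,0.24,0],[-0.058,0.26,0]],"spin":[0,0,0,0,0,0,0,0]}'
python3 - <<'E'
from h import *
a=robot.camera("scene")[110:230,180:340,::-1]
cv2.imwrite("pics/a2.png",cv2.resize(a,None,fx=4,fy=4,interpolation=2))
E
```

```text
clock: 4.7
ee_pos: [548.3, 243.0, 48.2]
ee_rot: [-0.481, -3.104, -0.0]
force: [-1.5, -2.2, 0.1]
finger_gap: 0.3
grip_force: 0.9
```

View pics/a2.png

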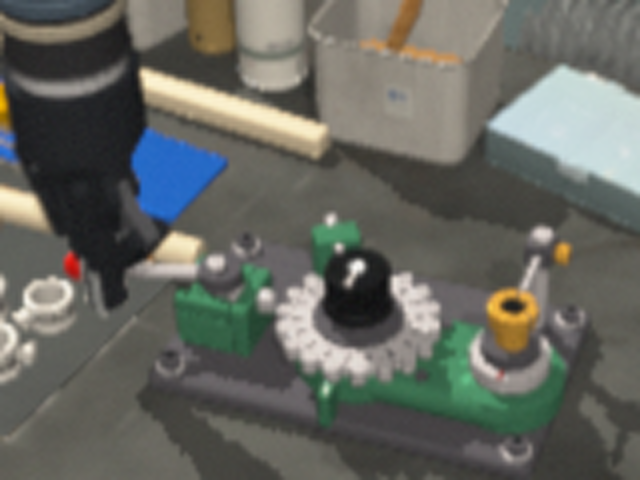

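The lever is nearly over: the ball is at crop (72,265), half behind the finger, and the bolt looks drawn. I'll push on in small steps until the force rises at the stop.

```bash
python3 -m handwheel '{"dp":[[-0.01,0.01,0],[-0.02,0.02,0],[-0.02,0.02,0]],"spin":[0,0,0]}'
python3 -m handwheel '{"dp":[[-0.01,0.01,0],[-0.02,0.02,0],[-0.02,0.02,0]],"spin":[0,0,0]}'
python3 -c "
from h import *
print(onz('scene',(180+72/4,110+265/4),64))"
```

```text
clock: 5.12
ee_pos: [552.0, 245.1, 48.3]
ee_rot: [-0.481, -3.104, -0.001]
force: [-1.9, -1.0, -0.4]
finger_gap: 0.0
grip_force: 0.7
clock: 5.5
ee_pos: [552.9, 245.6, 47.9]
ee_rot: [-0.48, -3.099, 0.005]
force: [-7.6, -3.7, 4.8]
finger_gap: 0.1
grip_force: 4.4
[553.30426908 268.70056509  64.        ]
```

```bash
python3 -m handwheel '{"dp":[[-0.012,0.012,0],[-0.012,0.012,0],[-0.012,0.012,0]],"spin":[0,0,0]}'
python3 -m handwheel '{"dp":[[0.06,-0.06,0],[0.1,-0.1,0],[0.1,-0.1,-0.3],[0.1,-0.1,-0.6],[0.1,-0.1,-0.6]],"spin":[0,0,0,0,0]}' 
python3 - <<'E'
from h import *
to((610.5,103.5,140))
a=robot.camera("scene")[110:230,180:340,::-1]
cv2.imwrite("pics/a3.png",cv2.resize(a,None,fx=4,fy=4,interpolation=2))
E
```

```text
clock: 5.88
ee_pos: [553.2, 245.8, 47.8]
ee_rot: [-0.48, -3.095, 0.01]
force: [-12.8, -6.3, 6.6]
finger_gap: -0.3
grip_force: 6.8
clock: 6.5
ee_pos: [543.2, 239.4, 144.5]
ee_rot: [0.48, 3.094, 0.009]
force: [0.8, -0.5, -0.6]
finger_gap: -0.2
grip_force: 0.0
[-0.702 -0.728  0.032]
```

View pics/a3.png

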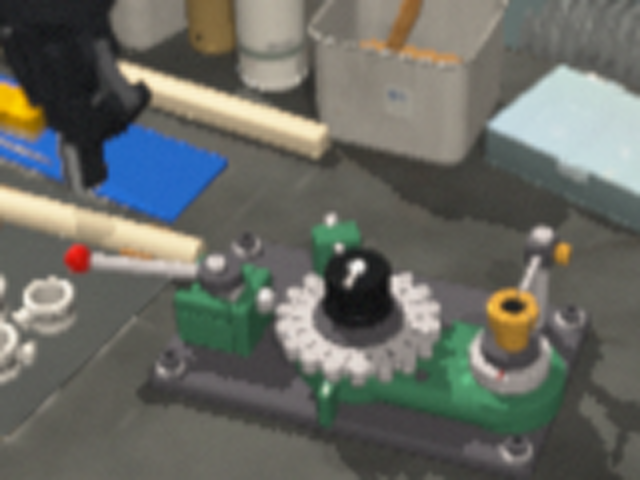

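The lever is at its stop: the force climbed to 15 N with no further motion, and the ball at crop (77,258) is about where the open position should be. Now over the knob, opening the gripper.

```bash
python3 -m handwheel '{"dp":[[-0.15,-0.15,-0.1],[-0.35,-0.36,-0.1],[-0.6,-0.62,-0.1],[-0.7,-0.728,-0.1],[-0.7,-0.728,0],[-0.7,-0.728,0]],"spin":[0,0,0,0,0,0]}' -1 60
python3 - <<'E'
from h import *
o=robot.observe();print(o["q"].round(2));to((610.5,103.5,57))
a=robot.camera("scene")[90:220,190:340,::-1]
cv2.imwrite("pics/a4.png",cv2.resize(a,None,fx=4,fy=4,interpolation=2))
E
```

```text
clock: 7.3
ee_pos: [604.0, 103.3, 135.2]
ee_rot: [-0.479, -3.099, 0.0]
force: [0.9, -0.7, 0.3]
finger_gap: 85.2
grip_force: 0.0
[0.06 0.28 0.17 1.47 0.   0.37]
[-0.044  0.015  0.521]
```

View pics/a4.png

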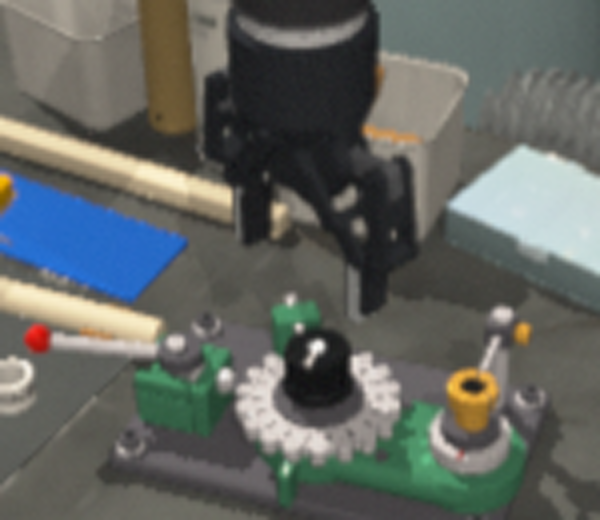

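The open fingers straddle the knob: tips at crop (252,240) and (370,312), knob top at (318,350). I'll check the midpoint against the TCP, then descend after trimming the 6 mm x error.

```bash
python3 -c "
from h import *
print(onz('scene',(190+311/4,90+276/4),148))"
python3 -m handwheel '{"dp":[[-0.02,0.01,0],[-0.04,0.015,0.05],[-0.044,0.015,0.12],[-0.044,0.015,0.2],[-0.044,0.015,0.28],[-0.044,0.015,0.28]],"spin":[0,0,0,0,0,0]}'
python3 -c "
from h import *
to((610.5,103.5,57))"
```

```text
[604.15973431  98.50269708 148.        ]
clock: 8.1
ee_pos: [611.7, 102.2, 94.1]
ee_rot: [-0.481, -3.101, 0.001]
force: [0.2, 0.2, -0.9]
finger_gap: 85.0
grip_force: 0.0
[0.009 0.006 0.247]
```

```bash
python3 -m handwheel '{"dp":[[0.005,0.006,0.08],[0.009,0.006,0.16],[0.009,0.006,0.24],[0.009,0.006,0.247],[0.009,0.006,0.247]],"spin":[0,0,0,0,0]}'
python3 -m handwheel '{"dp":[[0,0,0],[0,0,0],[0,0,0],[0,0,0],[0,0,0],[0,0,0]],"spin":[0,0,0,0,0,0]}' 1 20
```

```text
clock: 8.72
ee_pos: [612.1, 103.6, 59.1]
ee_rot: [-0.482, -3.104, 0.0]
force: [0.1, -1.2, 0.7]
finger_gap: 85.2
grip_force: 0.0
clock: 9.48
ee_pos: [612.9, 104.7, 60.1]
ee_rot: [0.48, 3.103, 0.004]
force: [1.1, 4.4, 3.3]
finger_gap: 39.5
grip_force: 22.9
```

Gripped at 39.5 mm. I'll firm the grip, relieve the small side force and start turning.

```bash
python3 -m handwheel '{"dp":[[0,0.01,0],[0,0.01,0],[0,0.01,0],[0,0.01,0]],"spin":[0,0,0,0]}' 1 70
python3 -m handwheel '{"dp":[[0,0,0],[0,0,0],[0,0,0],[0,0,0],[0,0,0],[0,0,0],[0,0,0],[0,0,0]],"spin":[0.02,0.04,0.06,0.08,0.1,0.12,0.14,0.14]}'
python3 -c "
from h import *
o=robot.observe();print(o['q'].round(3),o['ft_torque'])"
```

```text
clock: 9.98
ee_pos: [612.9, 104.7, 60.3]
ee_rot: [0.482, 3.103, -0.001]
force: [-1.4, 2.2, 5.2]
finger_gap: 38.2
grip_force: 70.4
clock: 10.98
ee_pos: [613.1, 105.0, 60.3]
ee_rot: [1.146, 2.923, 0.0]
force: [0.3, 3.1, 5.8]
finger_gap: 38.1
grip_force: 70.2
[ 0.062  0.325  0.075  1.319 -0.     0.809] [ 0.74868166 -0.08078824  0.23975047]
```

```bash
python3 -m handwheel '{"dp":[[0,0,0],[0,0,0],[0,0,0],[0,0,0],[0,0,0],[0,0,0],[0,0,0],[0,0,0]],"spin":[0.03,0.06,0.09,0.12,0.15,0.18,0.194,0.194]}'
python3 -m handwheel '{"dp":[[0,0,0],[0,0,0],[0,0,0]],"spin":[0,0,0]}'
python3 - <<'E'
from h import *
o=robot.observe();r=o["ee_rot"];print(2*np.arctan2(abs(r[0]),abs(r[1]))-.307,o["ft_torque"],o["q"].round(2))
a=robot.camera("scene")[130:230,190:340,::-1]
cv2.imwrite("pics/a5.png",cv2.resize(a,None,fx=5,fy=5,interpolation=2))
E
```

```text
clock: 11.98
ee_pos: [613.6, 105.3, 60.3]
ee_rot: [1.97, 2.445, 0.003]
force: [1.4, 4.2, 5.6]
finger_gap: 38.0
grip_force: 70.3
clock: 12.35
ee_pos: [613.6, 105.3, 60.3]
ee_rot: [1.97, 2.445, 0.003]
force: [1.0, 3.3, 4.9]
finger_gap: 38.3
grip_force: 70.3
1.0490309501510708 [ 0.850027   -0.36141882  0.03515555] [0.06 0.33 0.08 1.32 0.   1.42]
```

View pics/a5.png

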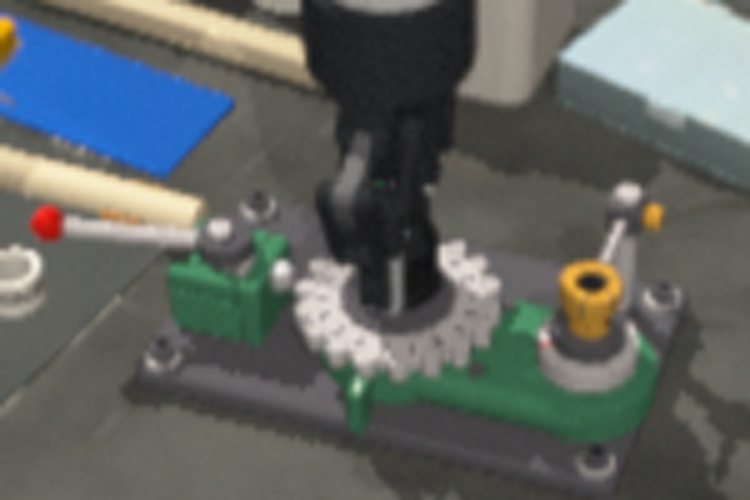

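The lever is still open with its ball at crop (47,222), and the fingers hold the knob. The spindle's red mark has moved from front to left, now at (545,343). I'll check the spindle angle from the mark to rule out slip.

```bash
python3 - <<'E'
from h import *
def red(im,x0,x1,y0,y1):
    c=im[y0:y1,x0:x1].astype(float);w=np.clip(c[...,2]-np.maximum(c[...,1],c[...,0])-25,0,None)
    w[(c[...,1]-c[...,0])>25]=0
    ys,xs=np.mgrid[y0:y1,x0:x1];return (xs*w).sum()/w.sum(),(ys*w).sum()/w.sum(),w.sum()
a=cv2.imread("pics/scene0.png");b=robot.camera("scene")[:,:,::-1]
ra=red(a,296,318,196,212);rb=red(b,296,318,192,212);print(ra,rb)
for z in(55,60,65):
  for C in((630.5,11),(631.5,9.6)):
    v=[onz("scene",r[:2],z)[:2]-C for r in(ra,rb)]
    t=[np.arctan2(d[1],d[0]) for d in v];print(z,C,[np.hypot(*d).round(1) for d in v],np.round((t[0]-t[1]+np.pi)%(2*np.pi)-np.pi,2))
E
```

```text
(np.float64(304.6268656716418), np.float64(203.2537313432836), np.float64(67.0)) (np.float64(298.9122807017544), np.float64(198.28070175438597), np.float64(57.0))
55 (630.5, 11) [np.float64(25.1), np.float64(19.5)] 0.94
55 (631.5, 9.6) [np.float64(25.7), np.float64(21.2)] 0.9
60 (630.5, 11) [np.float64(30.3), np.float64(22.5)] 0.75
60 (631.5, 9.6) [np.float64(30.8), np.float64(24.0)] 0.73
65 (630.5, 11) [np.float64(35.5), np.float64(26.2)] 0.61
65 (631.5, 9.6) [np.float64(36.0), np.float64(27.6)] 0.6
```

The mark agrees with about 1.05 rad (three clicks). The tooth pattern repeats at every stop, so its 18th-harmonic phase compared with the home picture gives the fine error.

```bash
cat > ph.py <<'E'
from h import *
i=I["scene"];W=np.array(i["world_to_cam"]);K=np.array(i["camera_matrix"]);D=np.array([i["k1"],0,0,0,0.])
def sig(im,r,C=(611.5,101.5)):
    th=np.radians(np.arange(140,290,1.))   # world azimuth, front of plate
    X=np.c_[C[0]+r*np.cos(th),C[1]+r*np.sin(th),np.full(len(th),53.)]
    p=cv2.projectPoints(X,cv2.Rodrigues(W[:3,:3])[0],W[:3,3],K,D)[0].reshape(-1,2).astype(np.float32)
    g=cv2.cvtColor(im,cv2.COLOR_BGR2GRAY).astype(np.float32)
    return th,cv2.remap(g,p[:,:1],p[:,1:],cv2.INTER_CUBIC)[:,0]
a=cv2.imread("pics/scene0.png");b=np.ascontiguousarray(robot.camera("scene")[:,:,::-1])
for r in(42,44,46,48):
    c=[]
    for im in(a,b):
        th,s=sig(im,r);m=th<np.radians(260);w=np.hanning(m.sum());s=s[m]-np.polyval(np.polyfit(th[m],s[m],2),th[m])
        c.append((s*w*np.exp(-18j*th[m])).sum())
    print(r,np.abs(c).round(),"cw shift mod 0.349:",(np.angle(c[1]/c[0])/18).round(3))
o=robot.observe();rv=o["ee_rot"];print(2*np.arctan2(abs(rv[0]),abs(rv[1]))-.307,o["ft_torque"].round(3))
E
python3 ph.py
```

```text
42 [275.  31.] cw shift mod 0.349: -0.066
44 [442. 150.] cw shift mod 0.349: 0.005
46 [711. 430.] cw shift mod 0.349: 0.011
48 [806. 624.] cw shift mod 0.349: 0.008
1.0490575220152085 [ 0.819 -0.345  0.099]
```

The plate is at the stop to within about 0.01 rad, and the grip is firm at 70 N.

```bash
python3 -c "
from bench import robot
print(robot.finish_job())"
```

```text
the job is handed in; nothing more can be done
None
```

The job is handed in: the cam lever is at its open stop, and the knob is turned three clicks clockwise to the third stop (within about 0.01 rad by camera) and still held there at 70 N. The arm touched nothing but the lever and the knob.

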